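# Feed a brass case lock through the chute flap

### The job

Push the brass case lock along its lane, through the hanging yellow flap in front of it, so that it slides down the ramp into the tray behind; then draw the fingers back out so that the flap swings fully shut. Only push it along the shelf: do not lift or carry it. Leave the black lock, the flap in front of it and everything else on the bench where they are.

Things in the scene. Friction and masses are not known exactly. Their poses are not given: they have to be found in the camera images.
- chute: Fixed wooden twin-lane chute. Origin on the table under the flap plane, midway between lanes; +x = pushing direction, z up. Feed shelf: flat, 70 mm above the table, from x = -170 to the sill edge at x = +6 mm. Lanes centred at y = +43 (left) and -43 mm (right), 74 mm wide between rails 12 mm wide, 12 mm high; open above and at the front end.
- lintel (a point): Middle of the top edge of the dark steel frame over the sill (chute x = 0, z = 128 mm). The frame is 8 mm thick in x: 12 mm wide posts on the three rail lines and a lintel across both lanes, its underside 45 mm and its top 58 mm above the shelf. The flaps hang just behind it.
- tray (a point): Middle of the tray floor (chute x = 135, z = 5 mm). Behind the sill edge a smooth ramp falls at 45 degrees to this tray, which spans both lanes: 172 mm wide, x = 70 to 200 mm, walls 32 mm, open above. A lock whose middle is well past the sill edge tips and slides down by itself; it may come to rest leaning on the ramp's foot.
- brass_lock: The part to feed: solid brass-coloured case lock, a block 68 mm long (x) by 50 mm wide (y) by 16 mm high, about 0.18 kg. Origin: centre of its underside. It lies flat on the shelf in one of the two lanes, its length roughly along the lane.
- black_lock: The same lock in black, lying in the other lane; to be left alone. Origin: centre of its underside.
- flap_left (a joint): Yellow flap of the left lane (y = +43 mm): 66 mm wide, 41 mm high, 3 mm thick, 50 g, hinged on its top edge 45 mm above the shelf at chute x = +7 mm; lower edge 3 mm above the shelf. Rad: 0 hanging shut, grows as the lower edge is pushed in, down the chute (stop at 1.4); cannot swing the other way. Falls shut by its own weight.
- flap_right (a joint): The same for the right lane (chute y = -43 mm).
- tape_roll: Bystander: roll of white tape lying flat on the table left of the chute, 96 mm across, 18 mm high. Origin: centre of its underside.
- marker: Bystander: red and white marker 135 mm long, 14 mm high, on the table right of the chute. Origin: on its underside, near the middle.
- glue_bottle: Bystander: yellow bottle, 60 mm across, 140 mm high. Origin: centre of its underside.
- mallet: Bystander: mallet 240 mm long lying on the table. Origin: on its underside, near the middle.
- polish_jar: Bystander: amber jar, 64 mm across, 60 mm high. Origin: centre of its underside.
- leather_block: Bystander: brown pressed block 90 x 60 x 25 mm. Origin: centre of its underside.
Mind the look-alikes: they are no part of the job. There is more than one size of the brass_lock; the job needs the largest.

How it is judged:
By the outcome, as a careful person would: the job done as asked, in the order asked, and still so for the second after the job is handed in, with the robot touching nothing.
It also fails if it takes over 35 s, if anything falls off the work surface, if the arm or the gripper's body presses on something with over 40 N, if the wrist force passes 120 N, or if a joint passes its speed limit or range.

### The arm

A 6-joint arm with a two-finger parallel gripper is mounted at the origin on the work surface. World frame = base frame: x ahead of the robot, y to its left, z up, the work surface at z = 0. Lengths are in m, angles in rad, forces in N, time in s.
With the tool pointing down it reaches from about 0.25 to 0.725 m from the base axis. Payload 4 kg.
Tool frame: the origin (TCP) lies on the centre line of the jaws, within the pads' length; the fingertips stand 17 mm ahead of it and the grasp point (between the pads) lies 2 mm behind it; z points along the fingers, y is the line along which they close (so a half turn about z gives the same grasp; the last joint's range is limited). The gripper opens to 85 mm and grips with 20 to 120 N. Pads are 22 mm wide; open, the fingers measure 114 mm over their backs; the gripper's body (76 mm by 85 mm) begins 54 mm behind the grasp point. The pads swing forward as they close: fully open they stand 13 mm farther back than shut.
Start: joints at [-1.114, 0.241, 0.005, 1.335, 0, 1.571], TCP at [0.221, -0.449, 0.248] pointing down, gripper open.
Joint ranges: [-2.72, 2.72], [-1.05, 1.87], [-1.09, 1.28], [-1.99, 2.15], [-1.42, 1.44], [-3.14, 3.14]. Speed limits (rad/s): [2.79, 2.79, 3.14, 3.14, 3.14, 3.14].

### API

Orientations are given as a unit quaternion [x, y, z, w].
In Python, from workcell import bot, camera, get_calibration gives the robot as it stands.
- The arm moves only by the tool apply_moves, never from a script. Its argument "steps" is a list of rows, each a list of 3 entries, a list of its own where there are three numbers: the shift along the tool's x, y, z as a fraction of full scale, then the turn, a rotation vector about the tool's x, y, z as a fraction of full scale, then the opening, from 0 (shut) to 1 (fully open). A call has exactly 8 rows; each row shifts and turns the commanded pose from where the row before left it, along the tool's axes as they then stand; what a row does not reach is not made up. Full scale, the value 1, is 20 cm for a shift and pi rad for a turn. A row lasts 1/12 s, in which the tool goes at most 41.7 mm and 7.16 degrees, less where a joint would pass 70% of its speed; a pose out of reach is approached as far as the arm can. A call with a number of a shift or a turn outside -1 to 1 is refused whole. A call with a gripper value outside its range is refused whole. The fingers move at their own pace and stop on an object; the grip force is fixed at half the most. Time passes only in rows, so rows that do not move let the fingers close, or fill a call up. It gives the time, the measured TCP pose, the force, the opening and the grip force at its end, in the units of the state.
- bot.get_obs(): the state, without advancing time (a new reading comes with each control period).
- camera(name): name is "scene" or "top" or "wrist"; returns (picture, depth): 420x560x3 uint8, red, green, blue; 420x560 float32, m along the optical axis (not along the pixel's ray), 0 where there is no reading.
- get_calibration(name): a dict with "fov_y" (degrees; the focal length in pixels is half the picture's height over the tangent of half this angle, whatever the lens; pixels are square), "cx", "cy" (the principal point, pixels), "dist_coeffs" ([k1, k2, p1, p2, k3] as OpenCV has them; the pictures are not rectified), "rvec" (rotation vector, rad) and "tvec" (3), from world to camera coordinates, as OpenCV has them. Camera axes: x right, y down, z forward; pixel columns grow to the right and rows downward; lengths in m; the calibration is good to about 2 mm. A picture is of the moment at which its call begins: read the wrist's pose just before it. get_calibration takes no time and is no camera call; for the wrist camera it gives the pose at the moment of the call.
- bot.job_done(): hands the job in; it is judged then, once.
The state is a dict: "clock": time; "joint_pos": joint angles; "joint_vel": joint speeds; "tau": joint torques, N m; "eef_pos": TCP position; "tool_rot": TCP orientation; "ft_force": force on the tool from outside, world axes, zero at the start; "ft_torque": the same for the moment, N m; "grip_width": finger opening in m; "grasp_force": force on a finger pad.
Only numpy, scipy, OpenCV 4.12 (cv2) and the standard library are available. Lean on these libraries where they do the work, as an engineer would, in place of code of your own. Each camera call takes 0.05 s, during which the arm holds its last target. There are 200 camera calls.

## Working session

There is one attempt and no reset: what is moved stays moved. The work goes in short steps, Python scripts to look and compute and a tool call to move; the robot and the scene stay as the last step left them, time stands still between calls to the robot, and variables do not carry over. Pictures are saved under pics/ and viewed, at most 10 in all, crops included, and the job is handed in when it is done.

Besides the shell and the picture viewer there is one more tool, called after "Call:" as a command line: name --argument value ..., lists and objects as JSON in quotes. apply_moves: Moves the arm, as the interface text tells. Its arguments: {"type":"object","properties":{"steps":{"type":"array"}},"required":["steps"]}

```bash
mkdir -p pics
cat > h.py <<'E'
import numpy as np, cv2
from workcell import bot, camera, get_calibration
def K(c):
    f=210/np.tan(np.radians(c["fov_y"])/2); return np.array([[f,0,c["cx"]],[0,f,c["cy"]],[0,0,1.]])
def w(c,d,px):  # pixels + depth -> world
    R=cv2.Rodrigues(np.array(c["rvec"]))[0]; t=np.array(c["tvec"]).ravel(); out=[]
    for u,v in px:
        n=cv2.undistortPoints(np.array([[[u,v]]],float),K(c),np.array(c["dist_coeffs"]))[0,0]
        p=d[int(v)-1:int(v)+2,int(u)-1:int(u)+2]; z=np.median(p[p>0])
        out.append(R.T@(np.array([n[0]*z,n[1]*z,z])-t))
    return np.array(out)
def snap(n,tag):
    c=get_calibration(n); p,d=camera(n)
    cv2.imwrite(f"pics/{tag}.png",p[:,:,::-1]); np.savez(f"pics/{tag}.npz",d=d,p=p,**{k:np.array(v) for k,v in c.items()})
    return c,p,d
E
python3 - <<'E'
from h import *
for n in("top","scene"): snap(n,n)
print(bot.get_obs())
E
```

```text
{'clock': 0.1, 'joint_pos': array([-1.11399258e+00,  2.41363646e-01,  3.85453144e-03,  1.33519451e+00,
       -3.80196602e-06,  1.57083089e+00]), 'joint_vel': array([ 3.62450634e-04, -2.43240368e-03,  3.72254053e-03,  8.31811896e-04,
       -4.08313185e-04,  7.08778109e-06]), 'tau': array([-5.90496074e-04, -3.73138118e+01,  2.53009772e+01,  1.08145463e-02,
       -4.33527339e-05,  4.52617826e-06]), 'eef_pos': array([ 0.22030461, -0.44825511,  0.24748727]), 'tool_rot': array([ 9.74032958e-01,  2.26404256e-01, -2.17793636e-04, -9.28446493e-04]), 'ft_force': array([0.06769908, 0.37592426, 1.08161679]), 'ft_torque': array([ 0.03523439, -0.00798477, -0.03225201]), 'grasp_force': 0.0, 'grip_width': 0.08527983013920501}
```

View pics/top.png

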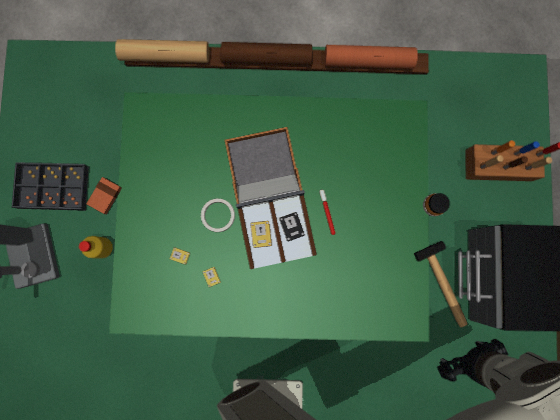

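View pics/scene.png

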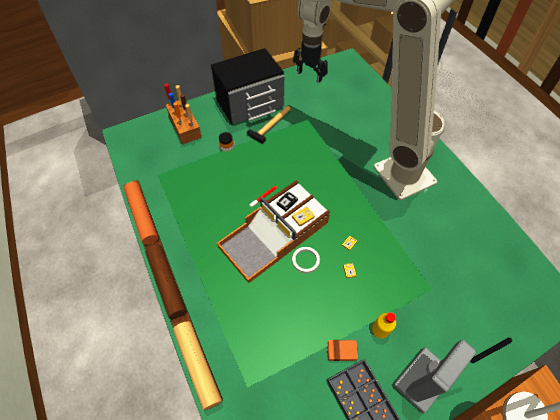

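The top view shows the chute pointing away from the robot. The brass lock is in the left lane at about (261,234) and the black one in the right lane at about (291,226). Two smaller brass look-alikes lie on the table at (180,256) and (211,277). I'll take an enlarged crop next.

Run:
```python
from h import *
p=cv2.imread("pics/top.png")[120:280,215:335]
cv2.imwrite("pics/crop.png",cv2.resize(p,None,fx=3.75*1.3333/1.3333,fy=3.75,interpolation=cv2.INTER_CUBIC))
```

```text
(no output)
```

View pics/crop.png

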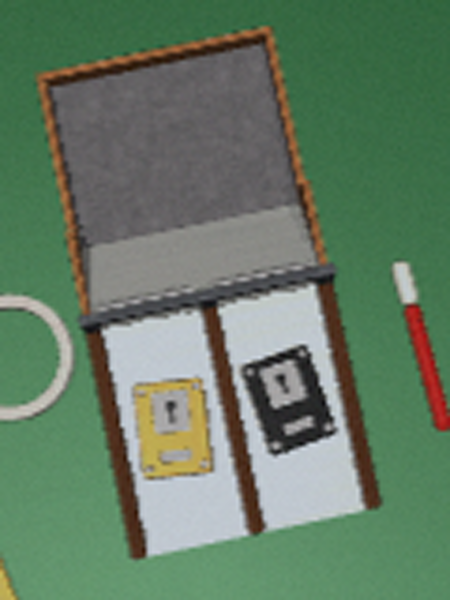

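The crop shows the lintel from (82,322) to (334,270), rail front ends at (138,556), (256,531) and (373,505), and brass lock corners at (133,385), (202,377), (214,470) and (145,479). The lock is turned a few degrees relative to its lane.

Run:
```python
from h import *
z=np.load("pics/top.npz"); f=lambda x,y:(215+x/3.75,120+y/3.75)
c={k:z[k] for k in("fov_y","cx","cy","dist_coeffs","rvec","tvec")}
for k in("fov_y","cx","cy"): c[k]=float(c[k])
n="railL railC railR linL linR linC lockNW lockNE lockSE lockSW lockC shelfL".split()
P=w(c,z["d"],[f(*q) for q in[(137,550),(255,525),(372,500),(88,321),(328,271),(208,296),(138,390),(198,382),(209,465),(150,474),(173,440),(190,520)]])
for a,b in zip(n,P): print(a,b.round(4))
p=P[:,:2]; print("yaw rails/lintel", np.degrees(np.arctan2(*(p[1]-p[0])[[0,1]]*[1,-1])),np.degrees(np.arctan2(*(p[4]-p[3])*[1,-1])),
 "axis railC->linC",np.degrees(np.arctan2(*(p[5]-p[1])[::-1])))
print("lock yaw",[np.degrees(np.arctan2(*(p[a]-p[b])[::-1])) for a,b in((6,9),(7,8))],"centre",p[6:10].mean(0))
# second view by colour: scene camera brass lock/lintel depth
s=np.load("pics/scene.npz"); c2={k:s[k] for k in c}
for k in("fov_y","cx","cy"): c2[k]=float(c2[k])
print("scene lock",w(c2,s["d"],[(303,216)]))
print("wrist cal",get_calibration("wrist"))
```

```text
railL [0.4068 0.051  0.0806]
railC [ 0.4267 -0.0329  0.081 ]
railR [ 0.4467 -0.1163  0.0804]
linL [0.5655 0.0882 0.1256]
linR [ 0.605  -0.0789  0.1274]
linC [0.5851 0.0047 0.1272]
lockNW [0.5212 0.0538 0.0829]
lockNE [0.528  0.0108 0.0844]
lockSE [0.4686 0.0012 0.0837]
lockSW [0.461  0.0432 0.0857]
lockC [0.4859 0.0276 0.0824]
shelfL [0.4291 0.014  0.068 ]
yaw rails/lintel 13.388479349800324 13.312461276819368 axis railC->linC 13.34006303243547
lock yaw [np.float64(10.014157379658899), np.float64(9.136894054978226)] centre [0.49471015 0.0272339 ]
scene lock [[0.5007431  0.03627532 0.08951156]]
wrist cal {'fov_y': 63.52452674419582, 'cx': 279.620946013553, 'cy': 211.04569227377914, 'dist_coeffs': array([-0.0777909,  0.       ,  0.       ,  0.       ,  0.       ]), 'rvec': array([-2.45718655,  1.53195561,  0.21907025]), 'tvec': array([-0.49839942, -0.03525685,  0.37825603])}
```

Call:
apply_moves --steps '[[[0, 0, 0], [0, 0, 0.0357], 0.2], [[0, 0, 0], [0, 0, 0.0357], 0.2], [[0.114, -0.1425, 0.01], [0, 0, 0], 0.2], [[0.114, -0.1425, 0.01], [0, 0, 0], 0.2], [[0.114, -0.1425, 0.01], [0, 0, 0], 0.2], [[0.114, -0.1425, 0.01], [0, 0, 0], 0.2], [[0.114, -0.1425, 0.01], [0, 0, 0], 0.2], [[0.114, -0.1425, 0.01], [0, 0, 0], 0.2]]'

```text
clock: 0.77
eef_pos: [0.3143, -0.2491, 0.2359]
tool_rot: [0.993, 0.116, -0.0, -0.0]
ft_force: [0.8, 0.0, -0.6]
grip_width: 0.0171
grasp_force: 0.0
```

Call:
apply_moves --steps '[[[0.114, -0.1425, 0.01], [0, 0, 0], 0.2], [[0.114, -0.1425, 0.01], [0, 0, 0], 0.2], [[0.114, -0.1425, 0.01], [0, 0, 0], 0.2], [[0.114, -0.1425, 0.01], [0, 0, 0], 0.2], [[0.114, -0.1425, 0.01], [0, 0, 0], 0.2], [[0.114, -0.1425, 0.01], [0, 0, 0], 0.2], [[0.114, -0.1425, 0.01], [0, 0, 0], 0.2], [[0, 0, 0], [0, 0, 0], 0.2]]'

```text
clock: 1.43
eef_pos: [0.4255, -0.015, 0.2217]
tool_rot: [0.993, 0.12, 0.0, -0.001]
ft_force: [-0.2, -1.1, -0.1]
grip_width: 0.0172
grasp_force: 0.0
```

```bash
cat >> h.py <<'E'
from scipy.spatial.transform import Rotation as Ro
O=np.array([.5855,.0045,0]); Rc=Ro.from_euler('z',13.34,degrees=True)
def chute(p): return Rc.inv().apply(np.array(p)-O)
def state():
    o=bot.get_obs(); R=Ro.from_quat(o["tool_rot"]); z=R.apply([0,0,1])
    print("t",o["clock"],"tcp'",chute(o["eef_pos"]).round(4),"tip'",chute(o["eef_pos"]+.017*z).round(4),"axes x,z'",(Rc.inv()*R).as_matrix()[:,[0,2]].T.round(3).tolist(),"F",o["ft_force"].round(1),"w",round(o["grip_width"],3))
    return o
E
python3 - <<'E'
from h import *
state(); c,p,d=snap("wrist","wr1"); c=get_calibration("wrist")
R=cv2.Rodrigues(c["rvec"])[0]; print("cam'",chute(-R.T@c["tvec"].ravel()))
E
```

```text
t 1.4333 tcp' [-0.1602  0.018   0.2217] tip' [-0.1602  0.018   0.2047] axes x,z' [[1.0, 0.007, 0.001], [0.001, 0.002, -1.0]] F [-0.2 -1.1 -0.1] w 0.017
cam' [-0.09141929  0.01705117  0.34643128]
```

View pics/wr1.png

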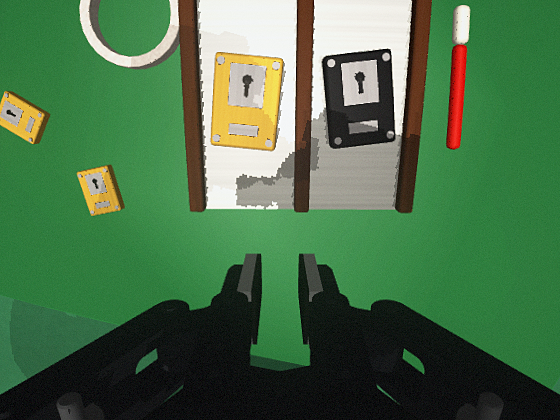

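The wrist view shows the brass lock with corners at about (215,53), (284,60), (277,150) and (211,145), and rail front ends at (197,210), (302,210) and (405,210). The tool is still short of the lane and off to its right.

Run:
```python
from h import *
z=np.load("pics/wr1.npz")
c={k:z[k] for k in("fov_y","cx","cy","dist_coeffs","rvec","tvec")}
for k in("fov_y","cx","cy"): c[k]=float(c[k])
P=w(c,z["d"],[(219,57),(280,63),(273,146),(215,141),(196,208),(302,208),(404,208),(191,60),(302,60),(247,180)])
print(chute(P).round(4)); state()
```

```text
[[-0.0499  0.0632  0.0859]
 [-0.0539  0.0193  0.0853]
 [-0.1136  0.0243  0.0852]
 [-0.1099  0.0684  0.0856]
 [-0.1642  0.0872  0.0811]
 [-0.1636  0.0007  0.0812]
 [-0.163  -0.0831  0.0812]
 [-0.051   0.0849  0.0808]
 [-0.0511  0.0032  0.081 ]
 [-0.1431  0.0462  0.0692]]
t 1.4833 tcp' [-0.162   0.0161  0.2216] tip' [-0.162   0.0161  0.2046] axes x,z' [[1.0, 0.006, -0.001], [-0.001, 0.001, -1.0]] F [-0.2 -0.7  0. ] w 0.017
```

Call:
apply_moves --steps '[[[0, 0, 0], [0, 0.0333, 0], 0.2], [[0, 0, 0], [0, 0.0333, 0], 0.2], [[-0.0138, -0.027, 0.11], [0, 0, 0], 0.2], [[-0.0138, -0.027, 0.11], [0, 0, 0], 0.2], [[-0.0138, -0.027, 0.11], [0, 0, 0], 0.2], [[-0.0138, -0.027, 0.11], [0, 0, 0], 0.2], [[-0.0138, -0.027, 0.11], [0, 0, 0], 0.2], [[0, 0, 0], [0, 0, 0], 0.2]]'

```text
clock: 2.15
eef_pos: [0.4223, 0.0081, 0.1078]
tool_rot: [0.988, 0.115, 0.099, -0.013]
ft_force: [-1.1, -0.6, 0.3]
grip_width: 0.0172
grasp_force: 0.0
```

```bash
python3 -c "
from h import *
state();snap('wrist','wr2');state()"
```

```text
t 2.15 tcp' [-0.158   0.0411  0.1078] tip' [-0.1546  0.0411  0.0912] axes x,z' [[0.98, -0.001, 0.199], [0.199, 0.002, -0.98]] F [-1.1 -0.6  0.3] w 0.017
t 2.2 tcp' [-0.1567  0.0406  0.1097] tip' [-0.1533  0.0406  0.0931] axes x,z' [[0.979, -0.001, 0.201], [0.201, 0.001, -0.979]] F [-0.2  0.4  0.3] w 0.017
```

View pics/wr2.png

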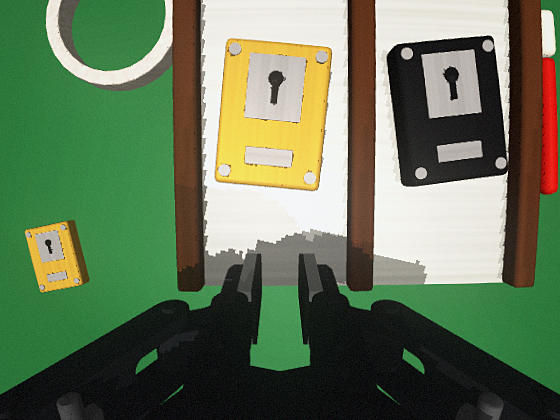

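Call:
apply_moves --steps '[[[0.0056, -0.003, 0.024], [0, 0, 0], 0.2], [[0.0056, -0.003, 0.024], [0, 0, 0], 0.2], [[0.0056, -0.003, 0.024], [0, 0, 0], 0.2], [[0.0056, -0.003, 0.024], [0, 0, 0], 0.2], [[0, 0, 0], [0, 0, 0], 0.2], [[0, 0, 0], [0, 0, 0], 0.2], [[0, 0, 0], [0, 0, 0], 0.2], [[0, 0, 0], [0, 0, 0], 0.2]]'

```text
clock: 2.87
eef_pos: [0.4342, 0.0128, 0.0942]
tool_rot: [0.988, 0.115, 0.104, -0.012]
ft_force: [-0.1, -0.1, -0.4]
grip_width: 0.017
grasp_force: 0.0
```

```bash
python3 -c "
from h import *
state()"
```

```text
t 2.8667 tcp' [-0.1453  0.043   0.0942] tip' [-0.1418  0.043   0.0776] axes x,z' [[0.978, -0.0, 0.208], [0.208, -0.0, -0.978]] F [-0.1 -0.1 -0.4] w 0.017
```

Call:
apply_moves --steps '[[[-0.002, 0, 0.01], [0, 0, 0], 0.2], [[0.04, 0, 0.0085], [0, 0, 0], 0.2], [[0.04, 0, 0.0085], [0, 0, 0], 0.2], [[0.0489, 0, 0.0104], [0, 0, 0], 0.2], [[0.0489, 0, 0.0104], [0, 0, 0], 0.2], [[0.0489, 0, 0.0104], [0, 0, 0], 0.2], [[0.0489, 0, 0.0104], [0, 0, 0], 0.2], [[0, 0, 0], [0, 0, 0], 0.2]]'

```text
clock: 3.53
eef_pos: [0.4921, 0.0264, 0.0925]
tool_rot: [0.988, 0.116, 0.105, -0.012]
ft_force: [0.4, -0.3, -0.1]
grip_width: 0.0174
grasp_force: 0.0
```

```bash
python3 -c "
from h import *
state();snap('wrist','wr3')"
```

```text
t 3.5333 tcp' [-0.0859  0.0428  0.0925] tip' [-0.0823  0.0428  0.0758] axes x,z' [[0.978, 0.0, 0.211], [0.211, -0.0, -0.978]] F [ 0.4 -0.3 -0.1] w 0.017
```

View pics/wr3.png

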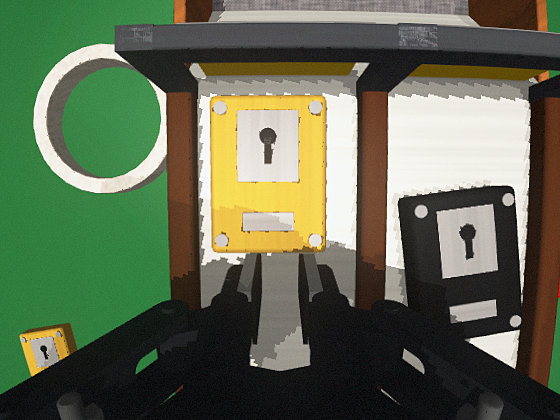

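The brass lock is now square in its lane, spanning (210,95) to (327,250), with the pads against its rear edge. The flap is just ahead under the lintel at y≈70. I'll keep pushing.

Call:
apply_moves --steps '[[[0.0489, 0, 0.0104], [0, 0, 0], 0.2], [[0.0489, 0, 0.0104], [0, 0, 0], 0.2], [[0.0489, 0, 0.0104], [0, 0, 0], 0.2], [[0.0489, 0, 0.0104], [0, 0, 0], 0.2], [[0.0489, 0, 0.0104], [0, 0, 0], 0.2], [[0.0489, 0, 0.0104], [0, 0, 0], 0.2], [[0, 0, 0], [0, 0, 0], 0.2], [[0, 0, 0], [0, 0, 0], 0.2]]'

```text
clock: 4.25
eef_pos: [0.5486, 0.0398, 0.0921]
tool_rot: [0.988, 0.116, 0.104, -0.012]
ft_force: [-0.5, 0.5, 0.1]
grip_width: 0.0173
grasp_force: 0.0
```

```bash
python3 -c "
from h import *
state();c,p,d=snap('wrist','wr4a');c,q,d=snap('top','tp4a')
a=cv2.resize(q[110:290,200:350],(500,600),interpolation=cv2.INTER_CUBIC)
cv2.imwrite('pics/m4.png',np.hstack([cv2.resize(p,(300,225)),a[:225,:]] ) [:,:,::-1] if 0 else np.hstack([np.vstack([cv2.resize(p,(300,225)),np.zeros((375,300,3),np.uint8)]),a])[:,:,::-1])"
```

```text
t 4.25 tcp' [-0.0278  0.0429  0.0921] tip' [-0.0242  0.0429  0.0755] axes x,z' [[0.978, 0.0, 0.209], [0.209, -0.0, -0.978]] F [-0.5  0.5  0.1] w 0.017
```

View pics/m4.png

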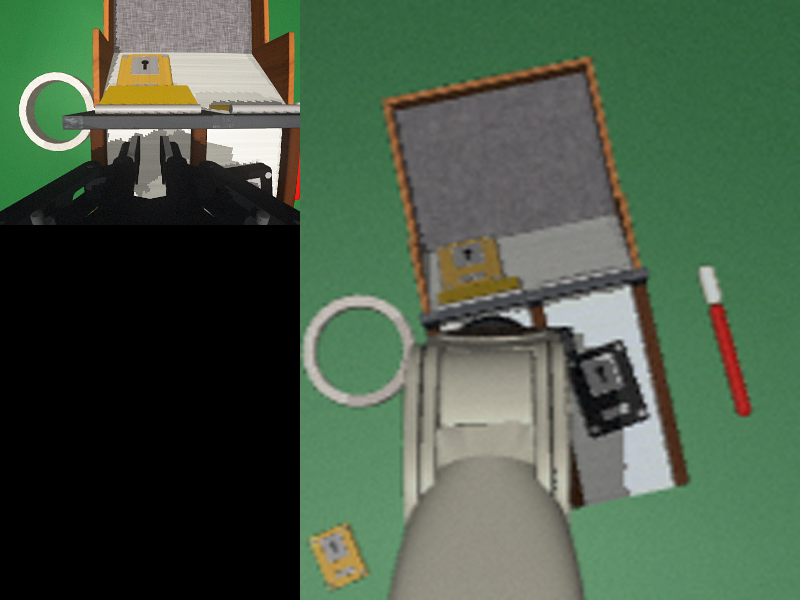

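The lock has tipped onto the ramp with the flap lying over its tail. I'll wait in place and check whether it slides down.

Call:
apply_moves --steps '[[[0, 0, 0], [0, 0, 0], 0.2], [[0, 0, 0], [0, 0, 0], 0.2], [[0, 0, 0], [0, 0, 0], 0.2], [[0, 0, 0], [0, 0, 0], 0.2], [[0, 0, 0], [0, 0, 0], 0.2], [[0, 0, 0], [0, 0, 0], 0.2], [[0, 0, 0], [0, 0, 0], 0.2], [[0, 0, 0], [0, 0, 0], 0.2]]'

```text
clock: 5.02
eef_pos: [0.5473, 0.0396, 0.0919]
tool_rot: [0.988, 0.115, 0.104, -0.012]
ft_force: [-0.4, 0.2, -0.3]
grip_width: 0.0172
grasp_force: 0.0
```

```bash
python3 -c "
from h import *
state();c,p,d=snap('wrist','wr5')"
```

```text
t 5.0167 tcp' [-0.0291  0.043   0.0919] tip' [-0.0255  0.043   0.0753] axes x,z' [[0.978, -0.0, 0.208], [0.208, -0.0, -0.978]] F [-0.4  0.2 -0.3] w 0.017
```

View pics/wr5.png

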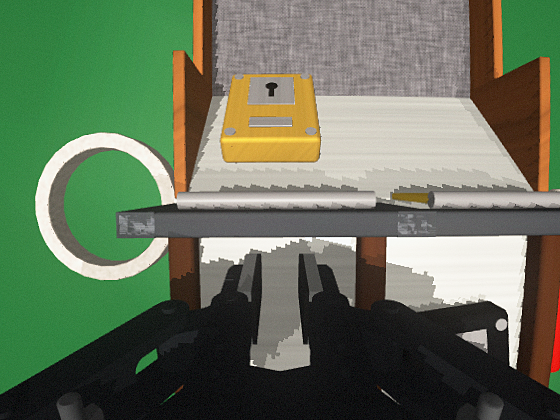

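The lock has slid down to the foot of the ramp and the flap has swung shut (hinge bar at y≈200). I'll draw back and lift.

Call:
apply_moves --steps '[[[-0.0489, 0, -0.0104], [0, 0, 0], 0.2], [[-0.0978, 0, -0.0208], [0, 0, 0], 0.2], [[-0.0978, 0, -0.0208], [0, 0, 0], 0.2], [[-0.0978, 0, -0.0208], [0, 0, 0], 0.2], [[-0.0978, 0, -0.0208], [0, 0, 0], 0.2], [[-0.0978, 0, -0.0208], [0, 0, 0], 0.2], [[-0.0489, 0, -0.0104], [0, 0, 0], 0.2], [[0, 0, -0.08], [0, 0, 0], 0.2]]'

```text
clock: 5.73
eef_pos: [0.4229, 0.0109, 0.105]
tool_rot: [0.988, 0.115, 0.1, -0.013]
ft_force: [-1.2, -0.0, -0.0]
grip_width: 0.017
grasp_force: 0.0
```

Call:
apply_moves --steps '[[[0, 0, -0.15], [0, 0, 0], 0.2], [[0, 0, -0.15], [0, 0, 0], 0.2], [[0, 0, -0.15], [0, 0, 0], 0.2], [[0, 0, -0.15], [0, 0, 0], 0.2], [[0, 0, 0], [0, 0, 0], 0.2], [[0, 0, 0], [0, 0, 0], 0.2], [[0, 0, 0], [0, 0, 0], 0.2], [[0, 0, 0], [0, 0, 0], 0.2]]'

```text
clock: 6.4
eef_pos: [0.4024, 0.0055, 0.2237]
tool_rot: [0.988, 0.115, 0.103, -0.012]
ft_force: [0.1, -0.2, -0.5]
grip_width: 0.0169
grasp_force: 0.0
```

```bash
python3 -c "
from h import *
state();c,p,d=snap('wrist','wr6');c,q,d=snap('scene','sc6')
cv2.imwrite('pics/m6.png',np.hstack([cv2.resize(p,(400,300)),cv2.resize(q[170:290,205:365],(400,300),interpolation=cv2.INTER_CUBIC)])[:,:,::-1])
"
```

```text
t 6.4 tcp' [-0.1779  0.0432  0.2237] tip' [-0.1744  0.0432  0.2071] axes x,z' [[0.979, -0.0, 0.206], [0.206, 0.001, -0.979]] F [ 0.1 -0.2 -0.5] w 0.017
```

View pics/m6.png

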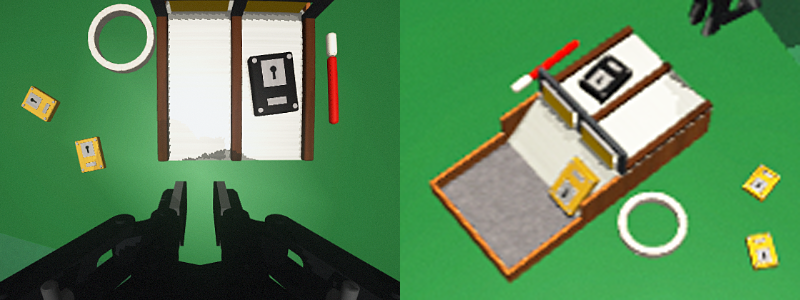

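```bash
python3 -c "
from h import *
c=get_calibration('scene')
for t in('sc6',):
    d=np.load('pics/sc6.npz')['d']; print(chute(w(c,d,[(270,251),(272,246),(275,241),(278,236)])).round(3))
c,p,d=snap('scene','sc7'); print(chute(w(c,d,[(270,251),(272,246),(275,241),(278,236)])).round(3))"
```

```text
[[0.081 0.056 0.024]
 [0.067 0.05  0.037]
 [0.051 0.048 0.051]
 [0.033 0.043 0.059]]
[[0.08  0.054 0.019]
 [0.067 0.05  0.036]
 [0.051 0.048 0.052]
 [0.033 0.043 0.06 ]]
```

```bash
python3 -c "
from workcell import bot
print(bot.job_done())"
```

```text
the job is handed in; nothing more can be done
None
```

I pushed the large brass lock through the left flap and handed the job in. It rests leaning on the ramp's foot at the tray's edge, both flaps hang shut, the arm touches nothing, and the black lock and other items look undisturbed.

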